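# Clip a plaster shell mould into its sprung case

### The arm

A 7-joint arm with a two-finger parallel gripper is mounted at the origin on the work surface. World frame = base frame: x ahead of the robot, y to its left, z up, the work surface at z = 0. Lengths are in m, angles in rad, forces in N, time in s.
With the tool pointing down it reaches from about 0.4 to 0.9 m from the base axis. Payload 5.5 kg.
Tool frame: the origin (TCP) lies at the very end of the fingers, on their centre line; the grasp point (between the pads) lies 19 mm behind it; z points along the fingers, y is the line along which they close (so a half turn about z gives the same grasp; the last joint's range is limited). The gripper opens to 92 mm and grips with 3 to 60 N. Pads are 19 mm wide; open, the fingers measure 130 mm over their backs; the gripper's body (75 mm by 190 mm) begins 47 mm behind the grasp point.
Start: joints at [-1.014, 0.501, -0.427, 1.55, 0.221, 1.138, -0.21], TCP at [0.188, 0.622, 0.205] pointing down, gripper open.
Joint ranges: [-2.88, 2.88], [-0.31, 2.03], [-1.54, 1.56], [0.2, 2.42], [-1.41, 4.55], [0.19, 2.02], [-2.57, 2.57]. Speed limits (rad/s): [2.57, 2.57, 3.14, 3.14, 3.14, 3.14, 3.14].

### API

Orientations are given as a rotation vector (axis times angle).
In Python, from station import env, grab_frame, camera_params gives the robot as it stands. The module is installed in compiled form; this text tells all that it offers.
- The arm moves only by the tool move_arm, never from a script. Its argument "targets" is text: rows parted by semicolons, each of 7 numbers parted by spaces: the turn, a rotation vector about the tool's x, y, z in rad, then the shift along the tool's x, y, z in cm, then the finger opening in cm, from 0 to 9.18. In form: rx ry rz x y z grip; .... A call has exactly 8 rows; each row is the pose to reach, as a shift and turn from the pose commanded when the call began, along the tool's axes at that moment; what a row does not reach only later rows make up. A row lasts 1/10 s, in which the tool goes at most 50 mm and 8.59 degrees, less where a joint would pass 70% of its speed; a pose out of reach is approached as far as the arm can. A call with a gripper value outside its range is refused whole. The fingers move at their own pace and stop on an object; the grip force is fixed at half the most. Time passes only in rows, so rows that repeat a pose let the fingers close, or fill a call up. It gives the time, the measured TCP pose, the force, the opening and the grip force at its end, in the units of the state.
- env.read_state(): the state, without advancing time (a new reading comes with each control period).
- grab_frame(name): name is "scene" or "top" or "wrist"; returns (picture, depth): 420x560x3 uint8, red, green, blue; 420x560 float32, m along the optical axis (not along the pixel's ray), 0 where there is no reading.
- camera_params(name): a dict with "fx", "fy", "cx", "cy" (pixels), "T" (4x4, takes a point from camera to world coordinates). Camera axes: x right, y up, looking along -z (the intrinsics and any distortion apply to the point x, -y, -z); pixel columns grow to the right and rows downward; lengths in m; the calibration is good to about 2 mm. A picture is of the moment at which its call begins: read the wrist's pose just before it. camera_params takes no time and is no camera call; for the wrist camera it gives the pose at the moment of the call.
- env.sign_off(): hands the job in; it is judged then, once.
The state is a dict: "t": time; "joint_positions": joint angles; "joint_velocities": joint speeds; "joint_torque": joint torques, N m; "tool_pos": TCP position; "orientation": TCP orientation; "force": force on the tool from outside, world axes, zero at the start; "wrist_torque": the same for the moment, N m; "opening": finger opening in m; "finger_force": force on a finger pad.
Only numpy, scipy, OpenCV 4.12 (cv2) and the standard library are available. Lean on these libraries where they do the work, as an engineer would, in place of code of your own. Each camera call takes 0.05 s, during which the arm holds its last target. There are 200 camera calls.

### The job

Put the plaster shell mould into the pocket of the wooden mould case: tip its tongue under the lip of the sprung keeper, push the keeper back, lower the other end behind the near fence and let go, so that the mould lies fully home, flat and square on the pocket floor with the keeper bearing on it. Plaster chips, so ease it in without slamming it, and leave the jar, the dish and the wooden strip where they are.

Things in the scene. Friction and masses are not known exactly. Their poses are not given: they have to be found in the camera images.
- mould_centre (a point): Centre of the loose white plaster mould (0.3 to 0.5 kg), 24 mm above its underside; x points to its tongue, z up. Slab 110 long (x -60 to +50 mm), 96 wide, 16 thick. On it, centred, a raised block with upright sides, 64 long (x), 52 wide (y), from 16 to 44 mm above the underside, with a smaller shell-ribbed cap to 48 mm. Grasp the block across its 52 mm width.
- mould: The same mould, origin on its underside, 24 mm below mould_centre, same axes. Its tongue sticks out of the slab's +x end from x = +50 to +66 mm, is 60 mm wide and 9 mm thick, its underside flush with the slab's. At the start it points straight ahead (+x) within 1 rad either way. Plaster chips if slammed into the case (knocks over 150 N).
- seat (a point): Where mould_centre lies when the mould is home: x to the keeper, z up. The case is a fixed plywood board 205 x 150 mm; its top, the pocket floor, is 12 mm above the bench, 24 mm below seat. Side fences: inner faces at y +-50 mm (2 mm clearance a side), 14 mm high over the floor, 12 thick, x -60 to 45. The keeper's lip overhangs, so it cannot go straight down: tip it tongue down about 12 degrees.
- case: The wooden mould case, fixed. Origin on its underside, 36 mm below seat, same axes. The near fence of the pocket has its inner face at x = -60 mm, is 10 mm high over the pocket floor, 12 mm thick and 124 mm long in y. The mould's near end drops down on the pocket side of it, and the spring then pushes the mould back against it.
- keeper_bar (a joint): Travel in m of the sprung keeper, a wooden bar at the +x end of the pocket: 0 at rest, 0.012 pushed fully away (+x of seat), 0.004 when the mould is home. Takes 6.4 N at 0 and 0.8 N more per mm. Its upright face, 72 mm wide, which the tongue's end pushes, is at x = +62 mm from seat at 0. Fixed cheeks beside it: y 38 to 50 mm either side, 16 mm high over the floor.
- keeper_lip (a point): Middle of the front edge of the keeper's lip, moving with the keeper (axes as seat); x = +53 mm from seat at rest. The lip is a ledge 72 mm wide and 5 mm thick that hangs 9 mm out towards -x from the keeper's upright face; its underside is 14 mm above the pocket floor. The tongue goes under it. A fixed spring stop 34 mm above the bench is behind, x = +110 to +120 mm from seat.
- slip_jar: Bystander: white jar 72 mm across, 100 mm tall, standing on the bench; origin at the centre of its underside.
- dish: Bystander: white bowl 110 mm across, 40 mm tall; origin at the centre of its underside.
- guide_strip: Bystander: wooden strip 30 x 300 x 8 mm lying flat, long along its y; origin at the centre of its underside.

How it is judged:
By the outcome, as a careful person would: the job done as asked, in the order asked, and still so for the second after the job is handed in, with the robot touching nothing.
It also fails if it takes over 48 s, if anything falls off the work surface, if the arm or the gripper's body presses on something with over 40 N, if the wrist force passes 120 N, or if a joint passes its speed limit or range.

## Working session

There is one attempt and no reset: what is moved stays moved. The work goes in short steps, Python scripts to look and compute and a tool call to move; the robot and the scene stay as the last step left them, time stands still between calls to the robot, and variables do not carry over. Pictures are saved under pics/ and viewed, at most 12 in all, crops included, and the job is handed in when it is done.

Besides the shell and the picture viewer there is one more tool, called after "Emit:" as name(argument=value, ...), one argument or row to a line, values as JSON. move_arm: Moves the arm, as the interface text tells. Its arguments: {"type":"object","properties":{"targets":{"type":"string"}},"required":["targets"]}

```bash
mkdir -p pics; cat > h.py <<'E'
import numpy as np, cv2
from station import env, grab_frame, camera_params
def save(im,n): cv2.imwrite('pics/'+n,cv2.cvtColor(im,cv2.COLOR_RGB2BGR))
def cloud(d,p):
    v,u=np.mgrid[0:d.shape[0],0:d.shape[1]]
    P=np.stack([(u-p['cx'])/p['fx']*d,-(v-p['cy'])/p['fy']*d,-d],-1)
    return P@p['T'][:3,:3].T+p['T'][:3,3]
E
python3 - <<'E'
from h import *
s=env.read_state();print({k:np.round(v,3) for k,v in s.items()})
for n in('top','scene'):
    p=camera_params(n);im,d=grab_frame(n);save(im,n+'0.png');np.savez(n+'0.npz',im=im,d=d,**p)
    print(n,{k:np.round(v,3) for k,v in p.items()})
E
```

```text
{'t': np.float64(0.0), 'joint_positions': array([-1.014,  0.502, -0.427,  1.551,  0.221,  1.138, -0.21 ]), 'joint_velocities': array([-0.   ,  0.002,  0.   , -0.002, -0.   ,  0.   , -0.001]), 'joint_torque': array([ 0.0000e+00, -5.6659e+01, -5.8160e+00, -2.7911e+01, -6.8000e-02,
        3.1000e-02,  0.0000e+00]), 'tool_pos': array([0.188, 0.621, 0.204]), 'orientation': array([-4.600e-01, -3.107e+00,  3.000e-03]), 'force': array([-0.606, -1.092,  0.165]), 'wrist_torque': array([-0.004, -0.003,  0.003]), 'finger_force': np.float64(0.0), 'opening': np.float64(0.092)}
top {'fx': np.float64(418.871), 'fy': np.float64(418.871), 'cx': np.float64(277.1), 'cy': np.float64(212.637), 'T': array([[-0.028,  0.996, -0.087,  0.546],
       [-1.   , -0.027,  0.015,  0.014],
       [ 0.012,  0.088,  0.996,  1.237],
       [ 0.   ,  0.   ,  0.   ,  1.   ]])}
scene {'fx': np.float64(432.857), 'fy': np.float64(432.857), 'cx': np.float64(277.485), 'cy': np.float64(212.195), 'T': array([[ 0.764, -0.53 ,  0.368,  1.115],
       [ 0.645,  0.631, -0.431, -0.537],
       [-0.004,  0.567,  0.824,  1.108],
       [ 0.   ,  0.   ,  0.   ,  1.   ]])}
```

View pics/top0.png

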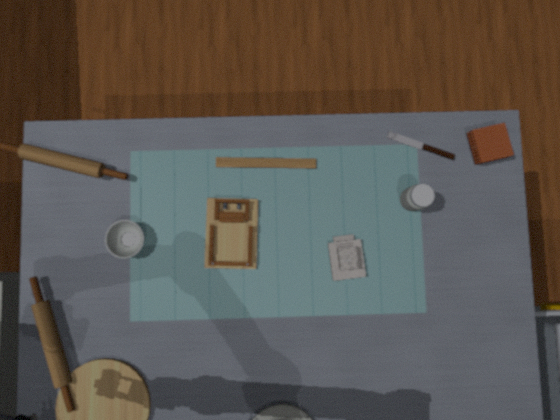

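View pics/scene0.png

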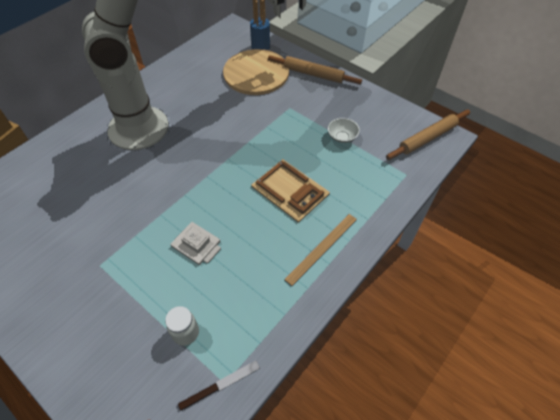

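The top view shows the mould at (348,258) with its tongue up at (344,238), the case at (231,233) with its keeper at (231,209), the strip at (266,163), the jar at (420,196) and the dish at (125,238). The scene view agrees. Next I'll segment and measure.

```bash
python3 - <<'E'
from h import *
for n in('top','scene'):
    f=np.load(n+'0.npz');T=f['T']
    for X in([0,0,0],[.188,.621,.204]):
        c=T[:3,:3].T@(np.array(X)-T[:3,3]);print(n,X,f['fx']*c[0]/-c[2]+f['cx'],f['cy']+f['fy']*c[1]/c[2]*1)
f=np.load('top0.npz');W=cloud(f['d'],f);im=f['im']
for nm,(u0,u1,v0,v1) in dict(mould=(325,372,230,285),case=(200,264,192,275)).items():
    w=W[v0:v1,u0:u1].reshape(-1,3);z=w[:,2]
    print(nm,np.round(np.percentile(z,[1,5,25,50,75,95,99]),4))
big=cv2.resize(np.hstack([im[180:290,195:275],im[220:290,310:390].repeat(1,0) if 0 else im[180:290,310:390]]),None,fx=5,fy=5,interpolation=cv2.INTER_CUBIC)
save(cv2.convertScaleAbs(big,alpha=1.5),'c1.png')
for (u,v) in [(348,258),(231,233),(344,238),(231,209),(300,300),(300,200)]: print((u,v),np.round(W[v,u],4))
E
```

```text
top [0, 0, 0] 281.98710751980514 442.9147776952809
top [0.188, 0.621, 0.204] 18.925658897068615 408.6571964603429
scene [0, 0, 0] 138.0040673716151 128.23620998691416
scene [0.188, 0.621, 0.204] 289.0991584508938 18.590071620107608
mould [-0.0029 -0.0014  0.0018  0.0115  0.0186  0.0498  0.0528]
case [-0.0034 -0.0012  0.0033  0.0122  0.0163  0.0322  0.0372]
(348, 258) [0.5456 0.0139 1.2372]
(231, 233) [0.597  0.1323 0.01  ]
(344, 238) [ 0.5733 -0.1976  0.0131]
(231, 209) [0.6671 0.1305 0.0147]
(300, 300) [ 3.969e-01 -6.390e-02  3.000e-04]
(300, 200) [ 0.6891 -0.073   0.0072]
```

View pics/c1.png

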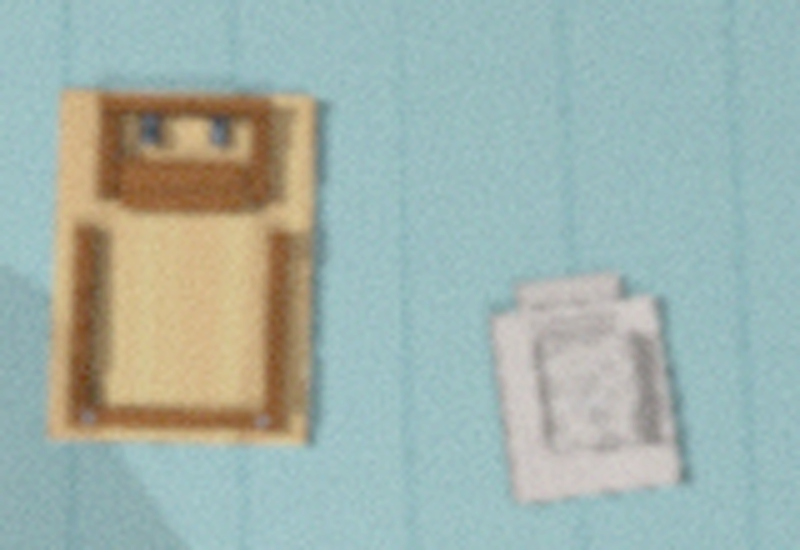

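The crop shows the case nearly square to the world and the mould yawed a few degrees left. Next I'll get rough poses from masks.

```bash
cat >> h.py <<'E'
from scipy.spatial.transform import Rotation as R
def ray(uv,p,z):
    uv=np.atleast_2d(uv).astype(float)
    c=np.stack([(uv[:,0]-p['cx'])/p['fx'],-(uv[:,1]-p['cy'])/p['fy'],-np.ones(len(uv))],1)@p['T'][:3,:3].T
    o=p['T'][:3,3]; return o+c*((z-o[2])/c[:,2])[:,None]
def proj(X,p):
    c=(np.atleast_2d(X)-p['T'][:3,3])@p['T'][:3,:3]
    return np.stack([p['cx']-p['fx']*c[:,0]/c[:,2],p['cy']+p['fy']*c[:,1]/c[:,2]],1)
def pose(yaw,pitch=0):
    # tool down, tool y across object's y, object x to keeper; pitch>0 = tongue down
    return R.from_euler('z',yaw)*R.from_euler('y',pitch)*R.from_matrix(np.array(BASE))
BASE=[[1,0,0],[0,-1,0],[0,0,-1]]
def rel(pos,rot,s=None):
    s=s or env.read_state(); r=R.from_rotvec(s['orientation'])
    return np.round(np.r_[(r.inv()*rot).as_rotvec(),r.inv().apply(np.array(pos)-s['tool_pos'])*100],3)
E
python3 - <<'E'
from h import *
f=np.load('top0.npz');im=f['im'];hsv=cv2.cvtColor(im,cv2.COLOR_RGB2HSV)
for nm,(u0,u1,v0,v1),z in (('mould',(325,375,228,288),.016),('case',(198,266,190,277),.012)):
    h=hsv[v0:v1,u0:u1]
    m=((h[...,0]<75)|(h[...,0]>115)|(h[...,1]<35)).astype(np.uint8)
    m=cv2.morphologyEx(m,cv2.MORPH_OPEN,np.ones((3,3)))
    c=max(cv2.findContours(m,0,1)[0],key=cv2.contourArea).reshape(-1,2)+[u0,v0]
    w=ray(c,f,z)
    r=cv2.minAreaRect((w[:,:2]*1000).astype(np.float32));print(nm,r, len(c))
s=env.read_state();r=R.from_rotvec(s['orientation']).as_matrix();print(np.round(r,3))
p=camera_params('wrist');print(p['fx'],np.round(np.linalg.inv(np.block([[r,s['tool_pos'][:,None]],[0,0,0,1]]))@p['T'],3))
E
```

```text
mould ((519.0508422851562, -201.11929321289062), (130.21359252929688, 102.12801361083984), 5.5782294273376465) 147
case ((597.798095703125, 131.83404541015625), (156.68292236328125, 210.50302124023438), 87.03861999511719) 243
[[-0.957  0.289 -0.001]
 [ 0.289  0.957 -0.002]
 [ 0.    -0.002 -1.   ]]
302.69785843889434 [[-0.     0.952  0.307  0.082]
 [ 1.     0.001 -0.001 -0.   ]
 [-0.001  0.307 -0.952 -0.181]
 [ 0.     0.     0.     1.   ]]
```

```bash
sed -i 's/^BASE=.*/BASE=[[-1,0,0],[0,1,0],[0,0,-1]]/' h.py; python3 -c "
from h import *
print(rel([.516,-.201,.15],pose(.0974)))
print(rel([.37,.21,.19],pose(0)))"
```

```text
[-2.0000e-03 -0.0000e+00 -3.9100e-01 -5.5199e+01 -6.9226e+01  5.4870e+00]
[-2.0000e-03 -0.0000e+00 -2.9400e-01 -2.9326e+01 -3.4119e+01  1.4270e+00]
```

Emit:
move_arm(
  targets="0 0 -0.05 -4 -4 0 9;0 0 -0.1 -8 -8 0 9;0 0 -0.15 -12 -12.5 0 9;0 0 -0.2 -15 -17 0 9;0 0 -0.25 -18.5 -21 0.4 9;0 0 -0.27 -22 -25.5 0.8 9;0 0 -0.29 -25.5 -30 1.2 9;0 0 -0.3 -29 -34 1.4 9",
)

```text
t: 0.9
tool_pos: [0.3487, 0.2545, 0.1928]
orientation: [0.011, -3.141, 0.0]
force: [1.9, -0.5, 0.4]
opening: 0.0898
finger_force: 0.0
```

```bash
python3 -c "
from h import *
print(rel([.516,-.201,.15],pose(.0974)),env.read_state()['joint_positions'])"
```

```text
[ -0.     -0.     -0.09  -16.405 -45.668   4.286] [-0.3585677   0.1061495  -0.35371383  2.0832906   0.04490355  0.9593472
  0.84158737]
```

Emit:
move_arm(
  targets="0 0 -0.01 -1.5 -4.5 0.5 9;0 0 -0.02 -3 -9 1 9;0 0 -0.03 -5 -14 1.5 9;0 0 -0.04 -6.5 -18 2 9;0 0 -0.05 -8 -22.5 2.5 9;0 0 -0.06 -9.5 -27 3 9;0 0 -0.07 -11 -31 3.5 9;0 0 -0.08 -13 -36 4 9",
)

```text
t: 1.7
tool_pos: [0.4792, -0.0997, 0.153]
orientation: [0.138, -3.138, -0.001]
force: [1.0, 0.8, -0.4]
opening: 0.0902
finger_force: 0.0
```

```bash
python3 -c "
from h import *
print(rel([.516,-.201,.15],pose(.0974)),env.read_state()['joint_positions'])"
```

```text
[ 1.0000e-03 -1.0000e-03 -1.0000e-02 -2.7780e+00 -1.0411e+01  2.9500e-01] [ 0.1612471   0.24892389 -0.01220242  2.006676    0.00336519  0.88671882
  1.80571707]
```

Emit:
move_arm(
  targets="0 0 -0.01 -1 -4 0.1 9;0 0 -0.01 -1.7 -6.5 0.2 9;0 0 -0.01 -2.2 -8.5 0.3 9;0 0 -0.01 -2.5 -9.5 0.3 9;0 0 -0.01 -2.6 -10 0.3 9;0 0 -0.01 -2.6 -10 0.3 9;0 0 -0.01 -2.6 -10 0.3 9;0 0 -0.01 -2.6 -10 0.3 9",
)

```text
t: 2.5
tool_pos: [0.5139, -0.1947, 0.1505]
orientation: [0.154, -3.138, -0.001]
force: [-0.4, -0.4, 0.6]
opening: 0.0899
finger_force: 0.0
```

```bash
python3 - <<'E'
from h import *
p=camera_params('wrist');im,d=grab_frame('wrist');save(im,'w1.png');np.savez('w1.npz',im=im,d=d,**p)
s=env.read_state();print(s['tool_pos'],s['orientation'],s['joint_positions'][6],s['force'])
E
```

```text
[ 0.51393235 -0.19486327  0.15060222] [-1.53676403e-01  3.13768866e+00  6.09303426e-04] 1.9952938719852191 [-0.45345808  0.89877301 -0.3573412 ]
```

View pics/w1.png

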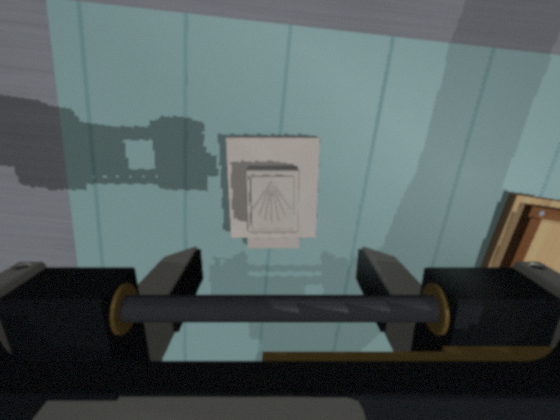

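The wrist view shows the mould slab from (226,136) to (318,240), the block top at (272,200), and the tongue end at (273,246) pointing +x. The case is at the right edge.

```bash
python3 - <<'E'
from h import *
f=np.load('w1.npz');im=f['im'];d=f['d'];W=cloud(d,f)
sub=(slice(120,262),slice(205,340))
w=W[sub].reshape(-1,3);ok=(d[sub].ravel()>.1)
w=w[ok]
print('z hist',np.histogram(w[:,2],bins=np.arange(-.006,.06,.004)))
for lo,hi in((.038,.06),(.008,.06)):
    k=w[(w[:,2]>lo)&(w[:,2]<hi)&(abs(w[:,0]-.516)<.09)&(abs(w[:,1]+.2)<.08)]
    print(lo,len(k),np.median(k[:,2]),cv2.minAreaRect((k[:,:2]*1000).astype(np.float32)))
hsv=cv2.cvtColor(im[sub],cv2.COLOR_RGB2HSV)
m=((hsv[...,0]<70)|(hsv[...,0]>120)).astype(np.uint8);m=cv2.morphologyEx(m,cv2.MORPH_OPEN,np.ones((3,3)))
c=max(cv2.findContours(m,0,1)[0],key=cv2.contourArea).reshape(-1,2)+[205,120]
for z in(.009,.016):print(z,cv2.minAreaRect((ray(c,f,z)[:,:2]*1000).astype(np.float32)))
# rows' left/right edges
mm=np.zeros(d.shape,np.uint8);mm[sub]=m
for v in range(145,232,17):
    u=np.flatnonzero(mm[v]);print(v,u.min(),u.max(),np.round(ray([[u.min()-.5,v],[u.max()+.5,v]],f,.016)[:,:2].ravel(),4))
E
```

```text
z hist (array([   0, 6030, 3455,  310,  351, 4938,  599,   19,   50,   33,   19,
         53,  895, 2039,  306,    0]), array([-0.006, -0.002,  0.002,  0.006,  0.01 ,  0.014,  0.018,  0.022,
        0.026,  0.03 ,  0.034,  0.038,  0.042,  0.046,  0.05 ,  0.054,
        0.058]))
0.038 3293 0.048735042507407456 ((515.93017578125, -201.51959228515625), (63.36316680908203, 52.01602554321289), 5.365543365478516)
0.008 9583 0.01759685948979428 ((519.5933837890625, -201.1162109375), (126.3215560913086, 96.1583251953125), 5.518506050109863)
0.009 ((519.08544921875, -202.04701232910156), (125.03648376464844, 98.07584381103516), 5.567486763000488)
0.016 ((517.1921997070312, -202.07894897460938), (122.32295989990234, 95.94734954833984), 5.567465305328369)
145 226 318 [ 0.4689 -0.2547  0.4597 -0.1598]
162 227 318 [ 0.4862 -0.2529  0.4769 -0.1574]
179 228 317 [ 0.5042 -0.251   0.4949 -0.156 ]
196 228 316 [ 0.5228 -0.2502  0.5135 -0.1546]
213 230 315 [ 0.542  -0.2471  0.5328 -0.153 ]
230 230 314 [ 0.562  -0.2461  0.5528 -0.1514]
```

```bash
python3 -c "
from h import *
print(rel([.516,-.2015,.06],pose(.095)))
print(rel([.516,-.2015,.0195],pose(.095)))"
```

```text
[ 0.00e+00  0.00e+00  3.00e-03 -1.39e-01 -6.84e-01  9.06e+00]
[ 0.000e+00  0.000e+00  3.000e-03 -1.390e-01 -6.860e-01  1.311e+01]
```

Emit:
move_arm(
  targets="0 0 0 -0.1 -0.5 2.5 9;0 0 0 -0.1 -0.7 5 9;0 0 0 -0.1 -0.7 7 9;0 0 0 -0.1 -0.7 8.5 9;0 0 0 -0.1 -0.7 9.5 9;0 0 0 -0.1 -0.7 10 9;0 0 0 -0.1 -0.7 10 9;0 0 0 -0.1 -0.7 10 9",
)

```text
t: 3.35
tool_pos: [0.5162, -0.203, 0.0511]
orientation: [-0.151, 3.137, -0.001]
force: [-0.3, 0.2, -1.6]
opening: 0.0901
finger_force: 0.0
```

```bash
python3 -c "
from h import *
print(rel([.516,-.2015,.0195],pose(.095)))"
```

```text
[-0.000e+00  1.000e-03  1.000e-03  7.000e-03  1.510e-01  3.158e+00]
```

Emit:
move_arm(
  targets="0 0 0 0 0.1 1 9;0 0 0 0 0.1 2 9;0 0 0 0 0.1 2.7 9;0 0 0 0 0.1 3 9;0 0 0 0 0.1 3.1 9;0 0 0 0 0.1 3.1 4.8;0 0 0 0 0.1 3.1 4.8;0 0 0 0 0.1 3.1 4.8",
)

```text
t: 4.15
tool_pos: [0.5157, -0.202, 0.0197]
orientation: [-0.151, 3.137, -0.0]
force: [-0.4, 0.9, -0.3]
opening: 0.0709
finger_force: 0.0
```

Emit:
move_arm(
  targets="0 0 0 0 0 0 4.8;0 0 0 0 0 0 4.8;0 0 0 0 0 0 4.8;0 0 0 0 0 0 4.8;0 0 0 0 0 -0.5 4.8;0 0 0 0 0 -1.5 4.8;0 0 0 0 0 -2.5 4.8;0 0 0 0 0 -4 4.8",
)

```text
t: 4.95
tool_pos: [0.5149, -0.2018, 0.06]
orientation: [0.151, -3.137, -0.001]
force: [-0.4, 0.6, -3.7]
opening: 0.051
finger_force: 30.0
```

```bash
python3 -c "
from h import *
s=env.read_state();print(s['opening'],s['finger_force'],s['force'])
print(rel([.69,.0,.19],pose(-.05)))"
```

```text
0.05096414925749939 29.999279379844666 [-0.37930202  0.64714605 -3.7030486 ]
[ 0.0000e+00 -1.0000e-03  1.4600e-01 -1.9351e+01  1.8410e+01 -1.3014e+01]
```

Emit:
move_arm(
  targets="0 0 0 -1 1 -1.5 4.8;0 0 0.02 -3 3 -3.5 4.8;0 0 0.05 -5.5 5.5 -5.5 4.8;0 0 0.08 -8.5 8 -8 4.8;0 0 0.1 -11.5 11 -10 4.8;0 0 0.12 -14 13.5 -11.5 4.8;0 0 0.14 -16 16 -12.5 4.8;0 0 0.146 -17.5 17.5 -13 4.8",
)

```text
t: 5.75
tool_pos: [0.6746, -0.007, 0.1923]
orientation: [0.074, 3.137, 0.003]
force: [-0.2, 0.4, -3.9]
opening: 0.0503
finger_force: 30.0
```

Emit:
move_arm(
  targets="0 0 0 -1 0.7 0 4.8;0 0 0 -1.5 1 0 4.8;0 0 0 -1.8 1 0 4.8;0 0 0 -1.8 1 0 4.8;0 0 0 -1.8 1 0 4.8;0 0 0 -1.8 1 0 4.8;0 0 0 -1.8 1 0 4.8;0 0 0 -1.8 1 0 4.8",
)

```text
t: 6.55
tool_pos: [0.6912, -0.0021, 0.1895]
orientation: [-0.079, -3.141, -0.0]
force: [-0.1, 0.3, -3.1]
opening: 0.0507
finger_force: 30.0
```

```bash
python3 - <<'E'
from h import *
p=camera_params('wrist');im,d=grab_frame('wrist');save(im,'w2.png');np.savez('w2.npz',im=im,d=d,**p)
s=env.read_state();print(s['tool_pos'],s['orientation'],s['joint_positions'],s['force'])
E
```

```text
[ 0.69125668 -0.00194584  0.18951843] [7.84165636e-02 3.14058190e+00 1.23287309e-04] [-0.05374327  0.55233259  0.02620262  1.46175141 -0.01530122  1.12767104
  1.49599415] [ 0.41811893 -0.10105494 -3.32270943]
```

View pics/w2.png

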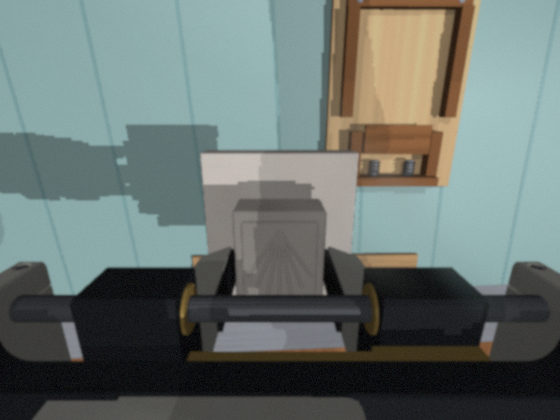

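The wrist view shows the held mould (slab near edge at row 152, cols 203–358). The case pocket is clear: side fences at cols ~350 and ~455, near fence at row ~5, and the keeper lip front at row ~126 (cols 363–432).

```bash
python3 - <<'E'
from h import *
f=np.load('w2.npz');im=f['im'];g=cv2.GaussianBlur(im,(3,3),0).astype(float);d=f['d'];W=cloud(d,f)
b=g.sum(2)/3
def edge(prof,x0,rise):  # subpixel strongest gradient
    q=np.gradient(prof)*(1 if rise else -1);k=int(np.argmax(q[1:-1]))+1
    den=q[k-1]-2*q[k]+q[k+1];return x0+k+(0.5*(q[k-1]-q[k+1])/den if den else 0)
red=g[...,0]
L=[];Rr=[]
for v in range(20,106,5):
    L.append((edge(red[v,343:372],343,True),v)); Rr.append((edge(red[v,428:456],428,False),v))
L=ray(L,f,.026);Rr=ray(Rr,f,.012)
def fit(P,a,b):
    c=np.polyfit(P[:,a],P[:,b],1);r=P[:,b]-np.polyval(c,P[:,a]);k=abs(r)<.002;c=np.polyfit(P[k,a],P[k,b],1);return c,r.std(),k.sum()
cl,cr=fit(L,0,1),fit(Rr,0,1);print('left inner y(x)',cl,'right',cr)
N=ray([(u,edge(red[0:25,u],0,True)) for u in range(368,440,5)],f,.012);print('near x(y)',fit(N,1,0))
K=[(u,edge(red[112:140,u],112,False)) for u in range(370,430,5)];print(K[::4]);
for z in(.026,.031):print('lip x(y)',z,fit(ray(K,f,z),1,0))
m=.5*(np.polyval(cl[0],.58)+np.polyval(cr[0],.58));print('width',np.polyval(cl[0],.58)-np.polyval(cr[0],.58),'mid y at x=.58',m)
for nm,(u,v) in dict(floor=(400,60),fl2=(400,100),fenceL=(350,60),fenceR=(460,60),keep=(395,142),bench=(300,60)).items():
    print(nm,np.round(np.median(W[v-3:v+4,u-2:u+3].reshape(-1,3),0),4))
# held mould slab edges
s=env.read_state();zs=s['tool_pos'][2]-.0195+.016;print('slab z',zs, np.median(W[160:190,240:320,2]))
e=[(edge(red[v,190:215],190,True),v) for v in range(165,245,8)];e2=[(edge(red[v,345:372],345,False),v) for v in range(165,245,8)]
A=R.from_rotvec(s['orientation']).inv()
for q in(e,e2):
    P=A.apply(ray(q,f,zs)-s['tool_pos'])*1000;print(np.round(np.median(P,0),2),np.polyfit(P[:,0],P[:,1],1)[0])
q=[(u,edge(red[142:165,u],142,True)) for u in range(215,345,10)]
P=A.apply(ray(q,f,zs)-s['tool_pos'])*1000;print(np.round(np.median(P,0),2))
E
```

```text
left inner y(x) (array([-0.0524621 ,  0.11320681]), np.float64(7.884411524368384e-05), np.int64(18)) right (array([-0.0507055 ,  0.21330619]), np.float64(0.0036834693420443325), np.int64(9))
near x(y) (array([0.05365574, 0.50758753]), np.float64(6.0162040919457815e-05), np.int64(15))
[(370, np.float64(123.1842105263158)), (390, np.float64(123.22222222222223)), (410, np.float64(123.1842105263158))]
lip x(y) 0.026 (array([0.06095108, 0.6189297 ]), np.float64(0.00040488830888627556), np.int64(12))
lip x(y) 0.031 (array([0.06095108, 0.61878247]), np.float64(0.00039901244837054265), np.int64(12))
width -0.10111820297135446 mid y at x=.58 0.13333789446964694
floor [0.5623 0.1335 0.0135]
fl2 [0.6027 0.1365 0.0129]
fenceL [0.5615 0.0771 0.0271]
fenceR [0.5672 0.1899 0.0274]
keep [0.6462 0.1268 0.0323]
bench [0.5553 0.0276 0.0015]
slab z 0.1860184291224739 0.18676386075459805
[ 28.91 -48.34   3.5 ] -0.023277772514008983
[28.85 47.2   3.5 ] 0.0013529158410245427
[59.06 -2.99  3.5 ]
```

```bash
cat >> h.py <<'E'
SEAT=np.array([.5745,.1340,.012]); YAW=-.057
def tgt(X,Z,th,dy=0):
    """mould origin at X,Z mm (case axes, Z above floor), pitch th deg tongue-down -> TCP pose"""
    t=np.radians(th);q=np.array([X,dy,Z])/1000+R.from_euler('y',t).apply([-.0009,0,.0197])
    return SEAT+R.from_euler('z',YAW).apply(q), pose(YAW,t)
def mst(s=None):
    s=s or env.read_state();r=R.from_rotvec(s['orientation'])
    m=(R.from_euler('z',YAW).inv()*r*R.from_matrix(np.array(BASE)).inv())
    q=R.from_euler('z',YAW).inv().apply(s['tool_pos']-SEAT)-m.apply([-.0009,0,.0197])
    print('mould XYZ mm',np.round(q*1000,2),'euler zyx deg',np.round(m.as_euler('ZYX',degrees=True),2),'F',np.round(s['force'],1),'t',s['t'],'joints',np.round(s['joint_positions'],2))
E
python3 -c "
from h import *
mst()
for a in [(-16,110,0),(-16,110,12),(-16,70,12),(-16,40,12)]: print(a,rel(*tgt(*a)))"
```

```text
mould XYZ mm [ 125.21 -129.07  157.82] euler zyx deg [ 0.41 -0.    0.  ] F [ 0.4 -0.1 -3.3] t 6.6 joints [-0.05  0.55  0.03  1.46 -0.02  1.13  1.5 ]
(-16, 110, 0) [0.0000e+00 0.0000e+00 7.0000e-03 1.4030e+01 1.3007e+01 4.7820e+00]
(-16, 110, 12) [-1.0000e-03  2.0900e-01  7.0000e-03  1.3618e+01  1.3004e+01  4.8070e+00]
(-16, 70, 12) [-1.0000e-03  2.0900e-01  7.0000e-03  1.3618e+01  1.3003e+01  8.8070e+00]
(-16, 40, 12) [-1.0000e-03  2.0900e-01  7.0000e-03  1.3618e+01  1.3003e+01  1.1807e+01]
```

Emit:
move_arm(
  targets="0 0 0 1 1 0.2 4.8;0 0.03 0 3 3 0.8 4.8;0 0.06 0.003 5.5 5.5 1.8 4.8;0 0.1 0.005 8 8 3.2 4.8;0 0.13 0.006 10.5 10 4.8 4.8;0 0.16 0.007 12.3 11.7 6.3 4.8;0 0.19 0.007 13.2 12.6 7.4 4.8;0 0.209 0.007 13.6 13 8 4.8",
)

```text
t: 7.4
tool_pos: [0.561, 0.136, 0.1083]
orientation: [-0.081, -2.929, -0.007]
force: [0.1, -0.6, -2.6]
opening: 0.0507
finger_force: 30.0
```

Emit:
move_arm(
  targets="0 0 0 0 0 0 4.8;0 0 0 0 0 0 4.8;0 0 0 0 0 0 4.8;0 0 0 0 0 0 4.8;0 0 0 0 0 0 4.8;0 0 0 0 0 0 4.8;0 0 0 0 0 0 4.8;0 0 0 0 0 0 4.8",
)

```text
t: 8.2
tool_pos: [0.562, 0.1348, 0.1095]
orientation: [-0.083, -2.932, -0.008]
force: [0.0, 0.2, -3.6]
opening: 0.0507
finger_force: 30.0
```

```bash
python3 - <<'E'
from h import *
mst()
print(rel(*tgt(-16,30,12)))
im,d=grab_frame('scene');i2,_=grab_frame('top');p=camera_params('wrist');w,dd=grab_frame('wrist');np.savez('w3.npz',im=w,d=dd,**p)
save(np.hstack([cv2.resize(im[100:280,190:370],(400,400)),cv2.resize(w[:,:],(400,300)).repeat(1,0) if 0 else cv2.resize(w[0:420,70:490],(400,400))]),'c3.png')
E
```

```text
mould XYZ mm [-1.577e+01  6.000e-02  7.804e+01] euler zyx deg [ 1.000e-02  1.197e+01 -4.000e-02] F [ 0.   0.2 -3.6] t 8.2 joints [-0.22  0.58 -0.03  1.63 -0.05  1.13  1.29]
[-1.000e-03  1.000e-03  0.000e+00 -9.750e-01 -4.000e-03  4.704e+00]
```

View pics/c3.png

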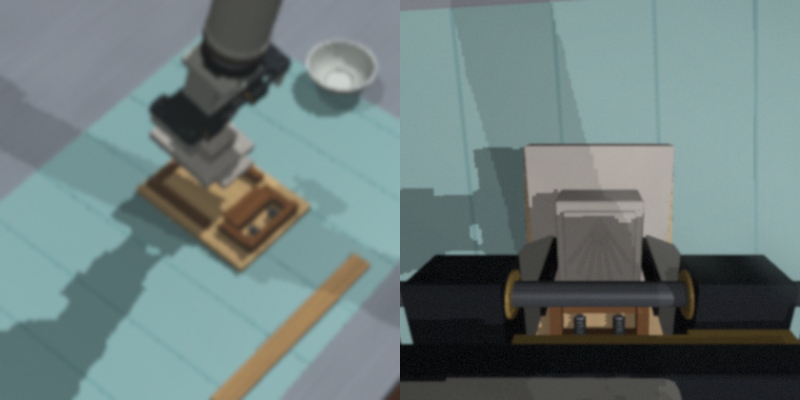

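The left crop shows the mould held tongue-down over the pocket. The right (wrist) crop shows it centred with the keeper springs: the slab midline and the springs' midpoint are both at col ~599.

Emit:
move_arm(
  targets="0 0 0 -0.15 0 0.7 4.8;0 0 0 -0.3 0 1.5 4.8;0 0 0 -0.48 0 2.3 4.8;0 0 0 -0.65 0 3.1 4.8;0 0 0 -0.8 0 3.8 4.8;0 0 0 -0.9 0 4.4 4.8;0 0 0 -0.97 0 4.7 4.8;0 0 0 -0.97 0 4.7 4.8",
)

```text
t: 9.15
tool_pos: [0.5614, 0.1347, 0.0609]
orientation: [-0.083, -2.931, -0.007]
force: [-0.0, -0.3, -3.5]
opening: 0.0505
finger_force: 30.0
```

```bash
python3 -c "
from h import *
mst();print(rel(*tgt(-16,15.5,12)))"
```

```text
mould XYZ mm [-16.38  -0.1   29.43] euler zyx deg [ 1.000e-02  1.202e+01 -6.000e-02] F [-0.  -0.3 -3.5] t 9.15 joints [-0.22  0.64 -0.03  1.66 -0.05  1.04  1.3 ]
[-1.000e-03 -0.000e+00  0.000e+00 -3.260e-01  9.000e-03  1.355e+00]
```

Emit:
move_arm(
  targets="0 0 0 -0.06 0 0.2 4.8;0 0 0 -0.12 0 0.45 4.8;0 0 0 -0.18 0 0.7 4.8;0 0 0 -0.24 0 0.95 4.8;0 0 0 -0.28 0 1.15 4.8;0 0 0 -0.32 0 1.3 4.8;0 0 0 -0.33 0 1.35 4.8;0 0 0 -0.33 0 1.35 4.8",
)

```text
t: 9.95
tool_pos: [0.5621, 0.1347, 0.0475]
orientation: [-0.083, -2.931, -0.008]
force: [-0.0, 0.2, -3.2]
opening: 0.0509
finger_force: 30.0
```

```bash
python3 -c "
from h import *
mst();print(rel(*tgt(-5,15.2,12)))"
```

```text
mould XYZ mm [-1.562e+01 -1.000e-02  1.600e+01] euler zyx deg [ 1.000e-02  1.198e+01 -4.000e-02] F [-0.   0.2 -3.2] t 9.95 joints [-0.22  0.66 -0.03  1.66 -0.05  1.02  1.3 ]
[-1.000e-03  0.000e+00  0.000e+00 -1.056e+00 -0.000e+00 -1.430e-01]
```

Emit:
move_arm(
  targets="0 0 0 -0.05 0 0.09 4.8;0 0 0 -0.2 0 0.06 4.8;0 0 0 -0.35 0 0.03 4.8;0 0 0 -0.5 0 0 4.8;0 0 0 -0.65 0 -0.04 4.8;0 0 0 -0.8 0 -0.08 4.8;0 0 0 -0.95 0 -0.12 4.8;0 0 0 -1.05 0 -0.15 4.8",
)

```text
t: 10.75
tool_pos: [0.5728, 0.1341, 0.0468]
orientation: [-0.083, -2.931, -0.008]
force: [-0.3, 0.5, -2.8]
opening: 0.0508
finger_force: 30.0
```

```bash
python3 -c "
from h import *
mst();print(rel(*tgt(0,15,12)),rel(*tgt(3,15,12)))"
```

```text
mould XYZ mm [-4.87 -0.03 15.36] euler zyx deg [ 1.000e-02  1.198e+01 -4.000e-02] F [-0.3  0.5 -2.8] t 10.75 joints [-0.22  0.68 -0.03  1.63 -0.05  1.03  1.3 ]
[-0.001  0.     0.    -0.484  0.001 -0.066] [-0.001  0.     0.    -0.778  0.001 -0.129]
```

Emit:
move_arm(
  targets="0 0 0 -0.1 0 -0.01 4.8;0 0 0 -0.2 0 -0.02 4.8;0 0 0 -0.3 0 -0.03 4.8;0 0 0 -0.4 0 -0.05 4.8;0 0 0 -0.5 0 -0.07 4.8;0 0 0 -0.6 0 -0.08 4.8;0 0 0 -0.7 0 -0.1 4.8;0 0 0 -0.78 0 -0.12 4.8",
)

```text
t: 11.55
tool_pos: [0.5775, 0.1339, 0.0463]
orientation: [-0.082, -2.925, -0.007]
force: [-8.5, -0.1, 2.0]
opening: 0.0508
finger_force: 30.0
```

```bash
python3 - <<'E'
from h import *
mst()
for a in[(3,11,9),(3,8,6),(3,4.5,3),(3,.7,0)]: print(a,rel(*tgt(*a)))
p=camera_params('wrist');w,dd=grab_frame('wrist');im,_=grab_frame('scene')
save(np.hstack([cv2.resize(im[130:250,220:340],(400,400)),cv2.resize(w[100:380,140:420],(400,400))]),'c4.png')
E
```

```text
mould XYZ mm [-0.28  0.05 14.84] euler zyx deg [ 0.04 12.32 -0.08] F [-8.5 -0.1  2. ] t 11.55 joints [-0.21  0.69 -0.03  1.61 -0.05  1.05  1.31]
(3, 11, 9) [-0.001 -0.058  0.001 -0.288 -0.008  0.314]
(3, 8, 6) [-0.001 -0.11   0.001 -0.25  -0.007  0.62 ]
(3, 4.5, 3) [-0.001 -0.163  0.001 -0.223 -0.007  0.981]
(3, 0.7, 0) [-1.000e-03 -2.150e-01  1.000e-03 -2.040e-01 -6.000e-03  1.376e+00]
```

View pics/c4.png

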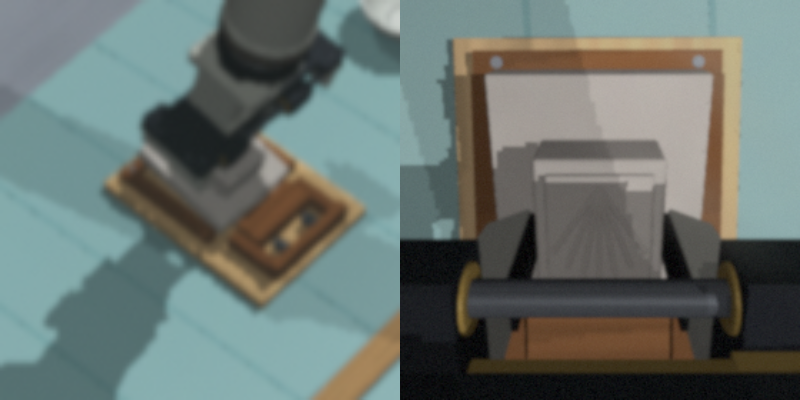

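The mould is tongue-under-lip and centred between the fences; its near end is still raised just inside the near fence (wrist crop row 72). The keeper pushes back with about 8.5 N, as expected.

Emit:
move_arm(
  targets="0 0 0 -0.06 0 -0.02 4.8;0 0 0 -0.12 0 -0.04 4.8;0 0 0 -0.18 0 -0.06 4.8;0 0 0 -0.24 0 -0.07 4.8;0 0 0 -0.3 0 -0.085 4.8;0 0 0 -0.35 0 -0.1 4.8;0 0 0 -0.39 0 -0.11 4.8;0 0 0 -0.39 0 -0.11 4.8",
)

```text
t: 12.45
tool_pos: [0.5805, 0.1338, 0.0466]
orientation: [-0.082, -2.923, -0.007]
force: [-10.5, 0.2, 3.7]
opening: 0.0506
finger_force: 30.0
```

```bash
python3 - <<'E'
from h import *
mst()
for a in[(3,12,9),(3,9,6),(3,5,3),(3,1.5,0)]: print(a,rel(*tgt(*a)))
E
```

```text
mould XYZ mm [ 2.59  0.08 15.16] euler zyx deg [ 0.05 12.44 -0.09] F [-10.5   0.2   3.7] t 12.45 joints [-0.21  0.69 -0.03  1.6  -0.05  1.06  1.31]
(3, 12, 9) [-0.002 -0.06   0.001  0.01  -0.011  0.309]
(3, 9, 6) [-0.002 -0.112  0.001  0.048 -0.01   0.616]
(3, 5, 3) [-2.000e-03 -1.650e-01  1.000e-03  6.300e-02 -1.000e-02  1.025e+00]
(3, 1.5, 0) [-2.000e-03 -2.170e-01  1.000e-03  8.800e-02 -9.000e-03  1.391e+00]
```

Emit:
move_arm(
  targets="0 -0.015 0 0 0 0.08 4.8;0 -0.03 0 0 0 0.16 4.8;0 -0.045 0 0.01 0 0.24 4.8;0 -0.06 0 0.01 0 0.31 4.8;0 -0.075 0 0.02 0 0.4 4.8;0 -0.09 0 0.03 0 0.48 4.8;0 -0.1 0 0.04 0 0.54 4.8;0 -0.1 0 0.04 0 0.54 4.8",
)

```text
t: 13.25
tool_pos: [0.5777, 0.1339, 0.0408]
orientation: [-0.084, -3.022, -0.002]
force: [-12.7, 0.9, 5.1]
opening: 0.0509
finger_force: 30.0
```

```bash
python3 - <<'E'
from h import *
mst()
for a in[(3,5,3),(3,1.5,0)]: print(a,rel(*tgt(*a)))
p=camera_params('wrist');w,dd=grab_frame('wrist');im,_=grab_frame('scene')
W=cloud(dd,p);S=R.from_euler('z',YAW).inv().apply((W.reshape(-1,3)-SEAT))*1000;S=S.reshape(W.shape)
for x in(-55,-50,-45,-40,-36):
    k=(abs(S[...,0]-x)<1.5)&(abs(S[...,1])<15)&(S[...,2]>4)&(S[...,2]<60);print(x,k.sum(),np.median(S[k][:,2]) if k.any() else '')
save(np.hstack([cv2.resize(im[130:250,220:340],(400,400)),cv2.resize(w[100:380,140:420],(400,400))]),'c5.png')
E
```

```text
mould XYZ mm [1.77 0.05 9.17] euler zyx deg [ 0.08  6.78 -0.11] F [-12.7   0.9   5.1] t 13.25 joints [-0.24  0.64 -0.02  1.71 -0.03  0.91  1.28]
(3, 5, 3) [-0.002 -0.066  0.001 -0.042 -0.009  0.41 ]
(3, 1.5, 0) [-0.002 -0.118  0.001  0.019 -0.008  0.772]
-55 299 35.15213964914796
-50 250 34.41439948458016
-45 249 33.77861337982303
-40 240 32.895348243069435
-36 230 32.404374319482656
```

View pics/c5.png

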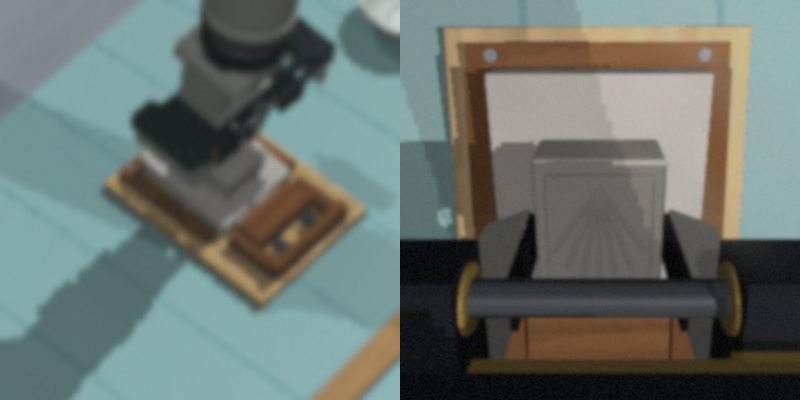

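The near end is still just above and inside the near fence. Depth gives the slab's tilt as about 8°, against 6.8° for the tool. Continue down, pushing slightly more.

Emit:
move_arm(
  targets="0 -0.01 0 -0.05 0 0.02 4.8;0 -0.02 0 -0.1 0 0.05 4.8;0 -0.03 0 -0.1 0 0.1 4.8;0 -0.04 0 -0.1 0 0.15 4.8;0 -0.05 0 -0.1 0 0.2 4.8;0 -0.06 0 -0.1 0 0.26 4.8;0 -0.07 0 -0.1 0 0.32 4.8;0 -0.07 0 -0.1 0 0.32 4.8",
)

```text
t: 14.15
tool_pos: [0.5762, 0.1339, 0.0368]
orientation: [-0.085, -3.088, 0.002]
force: [-15.5, 0.1, 5.8]
opening: 0.0509
finger_force: 30.0
```

```bash
cat >> h.py <<'E'
def slab():
    p=camera_params('wrist');w,dd=grab_frame('wrist');W=cloud(dd,p);S=(R.from_euler('z',YAW).inv().apply((W.reshape(-1,3)-SEAT))*1000).reshape(W.shape)
    o=[]
    k=(S[...,0]>-70)&(S[...,0]<-34)&(abs(S[...,1])<40)&(S[...,2]>13)&(S[...,2]<45)&(w.min(2).astype(int)*1.35>w.max(2))
    q=S[k];c,*_=np.linalg.lstsq(np.c_[q[:,:2],np.ones(len(q))],q[:,2],rcond=None)
    print('slab pitch deg',np.degrees(np.arctan(-c[0])),'roll',np.degrees(np.arctan(c[1])),'z at -55',c[2]-55*c[0],'min x',np.percentile(q[:,0],[.5,2,5]),len(q))
E
python3 - <<'E'
from h import *
mst();slab()
for a in[(3,5,3),(3,1.5,0),(3,1,-2)]: print(a,rel(*tgt(*a)))
E
```

```text
mould XYZ mm [ 1.54 -0.02  5.13] euler zyx deg [ 0.1   2.99 -0.15] F [-15.5   0.1   5.8] t 14.15 joints [-0.26  0.6  -0.01  1.78 -0.01  0.81  1.26]
slab pitch deg -2.2610652773502893 roll -0.0672867400039821 z at -55 25.71699150050154 min x [-59.86943644 -59.55666507 -59.12543011] 5750
(3, 5, 3) [-0.003 -0.     0.002 -0.143 -0.004  0.013]
(3, 1.5, 0) [-0.003 -0.052  0.002 -0.059 -0.003  0.37 ]
(3, 1, -2) [-0.003 -0.087  0.002  0.007 -0.003  0.428]
```

```bash
python3 - <<'E'
from h import *
p=camera_params('wrist');w,dd=grab_frame('wrist');np.savez('w6.npz',im=w,d=dd,**p);W=cloud(dd,p);S=(R.from_euler('z',YAW).inv().apply((W.reshape(-1,3)-SEAT))*1000).reshape(W.shape)
u=int(np.median(np.argwhere((abs(S[...,1])<2)&(abs(S[...,0]+50)<3))[:,1]))
for v in range(120,216,3): print(v,np.round(np.median(S[v,u-8:u+9],0),1),w[v,u-4:u+5].mean(0).astype(int))
k=(S[...,0]>-54)&(S[...,0]<-36)&(abs(S[...,1])<20)&(S[...,2]<40)
print(np.polyfit(S[k][:,0],S[k][:,2],1))
save(cv2.resize(w[90:230,140:420],(800,400),interpolation=cv2.INTER_CUBIC),'c6.png')
E
```

```text
120 [-77.2   0.1   1.2] [204 178 134]
123 [-75.3   0.1   1. ] [205 178 134]
126 [-73.4   0.1   0.7] [203 176 132]
129 [-71.5   0.1   0.7] [171 142 104]
132 [-69.6   0.1  11.3] [132  92  60]
135 [-67.8   0.1  11.1] [135  93  61]
138 [-65.9   0.1  11. ] [134  92  60]
141 [-64.    0.1  10.8] [134  92  60]
144 [-62.1   0.1  11.2] [128  88  58]
147 [-60.2   0.1  10.9] [91 72 59]
150 [-59.1   0.1  22.4] [103  99  95]
153 [-57.7   0.1  28. ] [171 165 159]
156 [-55.9   0.1  27.2] [175 168 162]
159 [-54.1   0.1  27.3] [175 168 162]
162 [-52.3   0.1  27. ] [175 168 162]
165 [-50.5   0.1  26.7] [173 167 161]
168 [-48.7   0.1  26.7] [173 166 161]
171 [-46.9  -0.1  26.9] [173 166 159]
174 [-45.    0.1  26.7] [173 166 160]
177 [-43.1   0.1  26.3] [172 165 159]
180 [-41.2   0.1  25.8] [172 165 159]
183 [-39.4   0.1  26.1] [171 165 158]
186 [-37.5   0.1  26. ] [172 164 159]
189 [-35.5   0.2  25.6] [171 164 158]
192 [-33.6   0.2  25.2] [170 163 157]
195 [-31.8   0.2  25.8] [127 121 117]
198 [-30.4   0.2  28.3] [95 91 88]
201 [-29.9   0.2  33.9] [89 86 83]
204 [-29.5   0.2  39.9] [88 85 81]
207 [-29.    0.1  44.9] [87 83 80]
210 [-28.6   0.1  50. ] [90 86 83]
213 [-27.6   0.1  52.5] [105 101  98]
[-0.09044385 22.44578257]
```

View pics/c6.png

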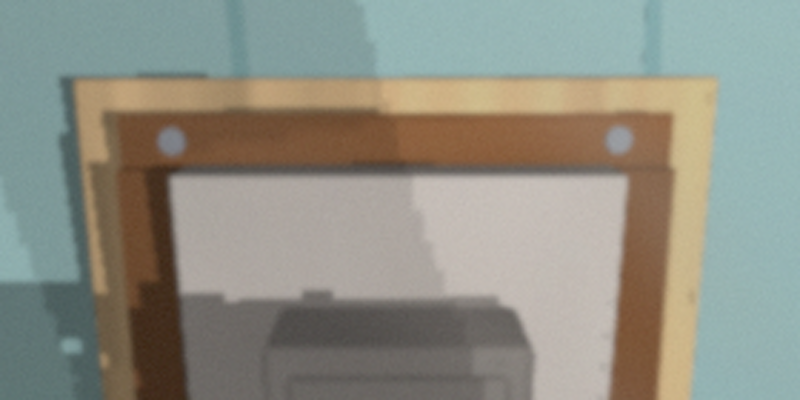

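The crop shows the slab's near edge (row 172) almost touching the near fence's inner edge (row 168), with still ~11 mm to drop. The mould is 5° tongue-down, so I'll push about 4 mm more before lowering.

Emit:
move_arm(
  targets="0 0 0 0 0 -0.06 4.8;0 0 0 -0.06 0 -0.09 4.8;0 0 0 -0.13 0 -0.1 4.8;0 0 0 -0.2 0 -0.1 4.8;0 0 0 -0.27 0 -0.1 4.8;0 0 0 -0.34 0 -0.1 4.8;0 0 0 -0.4 0 -0.1 4.8;0 0 0 -0.4 0 -0.1 4.8",
)

```text
t: 15.05
tool_pos: [0.5778, 0.1338, 0.0374]
orientation: [-0.085, -3.083, 0.003]
force: [-20.9, 0.8, 10.5]
opening: 0.0509
finger_force: 30.0
```

```bash
cat >> h.py <<'E'
def prof():
    p=camera_params('wrist');w,dd=grab_frame('wrist');W=cloud(dd,p);S=(R.from_euler('z',YAW).inv().apply((W.reshape(-1,3)-SEAT))*1000).reshape(W.shape)
    br=w.astype(int); white=(br[...,0]-br[...,2]<30)&(br[...,0]>60)
    k=(S[...,0]>-53)&(S[...,0]<-36)&(abs(S[...,1])<20)&(S[...,2]<40)
    c=np.polyfit(S[k][:,0],S[k][:,2],1);print('slab pitch',-np.degrees(c[0]),'z top at -50',np.polyval(c,-50))
    for y in(-30,0,30):
        u=int(np.median(np.argwhere((abs(S[...,1]-y)<2)&(abs(S[...,0]+50)<3))[:,1]))
        c=np.round(np.median(S[:,u-6:u+7],1),1);m=(c[:,0]>-64)&(c[:,0]<-54);print(y,[(a,b) for a,_,b in c[m]][::1])
    return w,S
E
python3 - <<'E'
from h import *
mst();prof()
E
```

```text
mould XYZ mm [ 3.06 -0.05  5.69] euler zyx deg [ 0.11  3.29 -0.19] F [-20.9   0.8  10.5] t 15.05 joints [-0.26  0.61 -0.01  1.77 -0.01  0.82  1.26]
slab pitch 5.576833635523536 z top at -50 28.14929792203469
-30 [(np.float64(-63.7), np.float64(11.2)), (np.float64(-63.1), np.float64(11.1)), (np.float64(-62.4), np.float64(11.4)), (np.float64(-61.8), np.float64(10.9)), (np.float64(-61.2), np.float64(11.3)), (np.float64(-60.5), np.float64(10.9)), (np.float64(-59.9), np.float64(10.8)), (np.float64(-59.3), np.float64(10.9)), (np.float64(-58.1), np.float64(1.2)), (np.float64(-58.3), np.float64(16.3)), (np.float64(-57.9), np.float64(20.2)), (np.float64(-57.5), np.float64(24.4)), (np.float64(-57.1), np.float64(28.0)), (np.float64(-56.6), np.float64(28.1)), (np.float64(-56.0), np.float64(28.9)), (np.float64(-55.4), np.float64(28.6)), (np.float64(-54.9), np.float64(28.8)), (np.float64(-54.3), np.float64(28.9))]
0 [(np.float64(-63.7), np.float64(10.8)), (np.float64(-63.1), np.float64(11.0)), (np.float64(-62.5), np.float64(11.2)), (np.float64(-61.9), np.float64(11.2)), (np.float64(-61.2), np.floa
[... 522 characters left out ...]
(np.float64(-63.8), np.float64(11.2)), (np.float64(-63.2), np.float64(11.3)), (np.float64(-62.6), np.float64(11.4)), (np.float64(-61.9), np.float64(11.3)), (np.float64(-61.3), np.float64(10.8)), (np.float64(-60.7), np.float64(11.2)), (np.float64(-60.0), np.float64(11.1)), (np.float64(-59.4), np.float64(10.8)), (np.float64(-58.3), np.float64(1.3)), (np.float64(-58.4), np.float64(16.9)), (np.float64(-58.0), np.float64(21.0)), (np.float64(-57.7), np.float64(24.9)), (np.float64(-57.3), np.float64(28.0)), (np.float64(-56.7), np.float64(28.4)), (np.float64(-56.2), np.float64(29.1)), (np.float64(-55.6), np.float64(28.7)), (np.float64(-55.0), np.float64(28.4)), (np.float64(-54.4), np.float64(28.8))]
```

Emit:
move_arm(
  targets="0 0 0 -0.04 0 -0.05 4.8;0 0 0 -0.08 0 -0.07 4.8;0 0 0 -0.12 0 -0.08 4.8;0 0 0 -0.16 0 -0.08 4.8;0 0 0 -0.2 0 -0.08 4.8;0 0 0 -0.24 0 -0.08 4.8;0 0 0 -0.27 0 -0.08 4.8;0 0 0 -0.27 0 -0.08 4.8",
)

```text
t: 15.9
tool_pos: [0.5798, 0.1337, 0.038]
orientation: [-0.085, -3.082, 0.003]
force: [-22.6, 0.4, 11.6]
opening: 0.0506
finger_force: 30.0
```

```bash
python3 - <<'E'
from h import *
mst();w,S=prof();print(env.read_state()['wrist_torque'])
save(cv2.resize(w[230:380,180:380],(800,600),interpolation=cv2.INTER_CUBIC),'c7.png')
E
```

```text
mould XYZ mm [ 5.02 -0.02  6.31] euler zyx deg [ 0.12  3.36 -0.2 ] F [-22.6   0.4  11.6] t 15.9 joints [-0.25  0.61 -0.01  1.76 -0.01  0.83  1.26]
slab pitch 5.771831189206577 z top at -50 29.44146456752268
-30 [(np.float64(-63.6), np.float64(10.9)), (np.float64(-63.0), np.float64(11.1)), (np.float64(-62.3), np.float64(10.9)), (np.float64(-61.7), np.float64(11.1)), (np.float64(-61.1), np.float64(10.7)), (np.float64(-60.4), np.float64(11.0)), (np.float64(-59.8), np.float64(10.8)), (np.float64(-59.2), np.float64(10.7)), (np.float64(-58.2), np.float64(1.0)), (np.float64(-57.5), np.float64(1.3)), (np.float64(-56.8), np.float64(0.9)), (np.float64(-56.9), np.float64(15.7)), (np.float64(-56.4), np.float64(19.4)), (np.float64(-56.0), np.float64(22.8)), (np.float64(-55.7), np.float64(27.1)), (np.float64(-55.2), np.float64(29.3)), (np.float64(-54.7), np.float64(29.8)), (np.float64(-54.1), np.float64(30.1))]
0 [(np.float64(-63.7), np.float64(11.1)), (np.float64(-63.0), np.float64(11.0)), (np.float64(-62.4), np.float64(10.5)), (np.float64(-61.8), np.float64(11.1)), (np.float64(-61.1), np.float64
[... 550 characters left out ...]
.6)), (np.float64(-63.1), np.float64(11.2)), (np.float64(-62.5), np.float64(10.9)), (np.float64(-61.8), np.float64(10.8)), (np.float64(-61.2), np.float64(11.4)), (np.float64(-60.6), np.float64(10.9)), (np.float64(-60.0), np.float64(11.2)), (np.float64(-59.3), np.float64(11.1)), (np.float64(-58.3), np.float64(1.4)), (np.float64(-57.6), np.float64(1.3)), (np.float64(-57.0), np.float64(1.2)), (np.float64(-57.0), np.float64(15.9)), (np.float64(-56.6), np.float64(19.9)), (np.float64(-56.2), np.float64(23.5)), (np.float64(-55.8), np.float64(27.5)), (np.float64(-55.4), np.float64(29.5)), (np.float64(-54.8), np.float64(29.4)), (np.float64(-54.2), np.float64(29.8))]
[0.10032996 5.3052999  0.06024705]
```

View pics/c7.png

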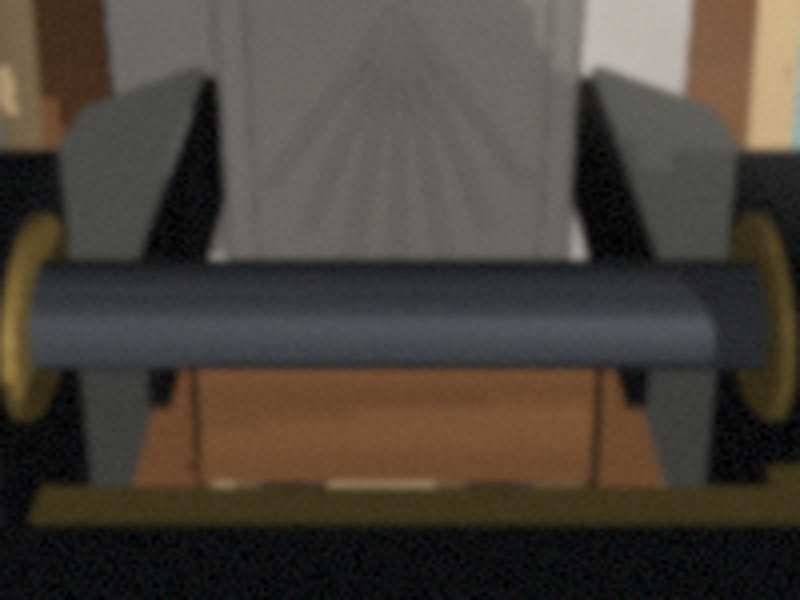

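The floor now shows between the fence and the slab's near end (about 2 mm clearance), and the keeper is pushed back. Now I'll lower the near end.

Emit:
move_arm(
  targets="0 -0.01 0 0.01 0 0.07 4.8;0 -0.02 0 0.02 0 0.14 4.8;0 -0.03 0 0.03 0 0.21 4.8;0 -0.042 0 0.04 0 0.28 4.8;0 -0.054 0 0.06 0 0.36 4.8;0 -0.066 0 0.07 0 0.44 4.8;0 -0.075 0 0.08 0 0.5 4.8;0 -0.075 0 0.08 0 0.5 4.8",
)

```text
t: 16.75
tool_pos: [0.5774, 0.1337, 0.0321]
orientation: [0.085, 3.125, -0.007]
force: [-24.0, 0.2, 10.9]
opening: 0.0507
finger_force: 30.0
```

```bash
sed -i 's/for y in(-30,0,30):/for y in(-30,30):/; s/\[(a,b) for a,_,b in c\[m\]\]\[::1\]/" ".join(f"{a:.1f},{b:.0f}" for a,_,b in c[m])/' h.py; python3 - <<'E'
from h import *
mst();prof();print(env.read_state()['wrist_torque'])
E
```

```text
mould XYZ mm [ 4.12 -0.21  0.42] euler zyx deg [ 0.15 -0.86 -0.24] F [-24.    0.2  10.9] t 16.75 joints [-0.28  0.58  0.    1.84  0.01  0.71  1.23]
slab pitch 0.5155961325426051 z top at -50 18.173264854447382
-30 -63.7,11 -63.1,11 -62.5,11 -61.9,11 -61.4,11 -60.7,11 -60.1,11 -59.5,11 -57.7,1 -57.0,1 -57.3,8 -57.3,12 -57.1,16 -56.8,18 -56.3,18 -55.7,18 -55.1,18 -54.5,18
30 -63.9,11 -63.3,11 -62.7,11 -62.1,11 -61.5,11 -60.9,11 -60.3,11 -59.7,11 -57.9,1 -57.6,4 -57.5,8 -57.5,13 -57.4,17 -57.0,18 -56.5,18 -55.8,18 -55.3,18 -54.6,18 -54.1,18
[0.35314182 5.62164723 0.0303876 ]
```

Emit:
move_arm(
  targets="0 -0.01 0 0 0 0.04 4.8;0 -0.015 0 0.05 0 0.08 4.8;0 -0.015 0 0.1 0 0.08 4.8;0 -0.015 0 0.16 0 0.08 4.8;0 -0.015 0 0.22 0 0.07 4.8;0 -0.015 0 0.28 0 0.06 4.8;0 -0.015 0 0.34 0 0.05 4.8;0 -0.015 0 0.4 0 0.05 4.8",
)

```text
t: 17.6
tool_pos: [0.578, 0.1337, 0.0322]
orientation: [0.086, 3.103, -0.006]
force: [-14.2, -0.2, 3.5]
opening: 0.0505
finger_force: 30.0
```

```bash
python3 - <<'E'
from h import *
mst();prof();print(env.read_state()['wrist_torque'])
E
```

```text
mould XYZ mm [ 5.2  -0.12  0.51] euler zyx deg [ 0.11 -2.17 -0.17] F [-14.2  -0.2   3.5] t 17.6 joints [-0.29  0.57  0.01  1.86  0.02  0.68  1.22]
slab pitch 0.6120245358417836 z top at -50 18.042243906443172
-30 -63.6,11 -63.0,11 -62.5,11 -61.9,11 -61.3,11 -60.6,11 -60.1,11 -59.5,11 -57.5,1 -56.8,1 -56.9,6 -56.9,10 -56.9,14 -56.8,17 -56.3,18 -55.8,18 -55.2,18 -54.5,18
30 -63.8,11 -63.2,11 -62.6,11 -61.9,11 -61.4,11 -60.8,11 -60.2,11 -59.6,11 -57.5,1 -57.2,3 -57.2,7 -57.2,11 -57.1,14 -56.9,17 -56.4,18 -55.9,18 -55.3,18 -54.6,18 -54.1,18
[0.32270251 3.50602084 0.07903197]
```

Emit:
move_arm(
  targets="0 0 0 0.05 0 0.02 4.8;0 0 0 0.1 0 0.03 4.8;0 0 0 0.15 0 0.05 4.8;0 0 0 0.2 0 0.06 4.8;0 0 0 0.25 0 0.06 4.8;0 0 0 0.3 0 0.06 4.8;0 0 0 0.35 0 0.06 4.8;0 0 0 0.4 0 0.06 4.8",
)

```text
t: 18.45
tool_pos: [0.5779, 0.1338, 0.0321]
orientation: [0.086, 3.096, -0.005]
force: [-6.0, 0.4, -1.0]
opening: 0.0509
finger_force: 30.0
```

```bash
python3 - <<'E'
from h import *
mst();prof();print(env.read_state()['wrist_torque'])
E
```

```text
mould XYZ mm [ 5.17 -0.07  0.46] euler zyx deg [ 0.07 -2.55 -0.11] F [-6.   0.4 -1. ] t 18.45 joints [-0.29  0.56  0.01  1.87  0.02  0.67  1.22]
slab pitch 0.16306380806637977 z top at -50 17.79801221135255
-30 -63.8,10 -63.2,11 -62.6,11 -62.0,11 -61.4,11 -60.9,11 -60.3,11 -59.6,11 -59.0,11 -57.0,1 -57.1,6 -57.1,10 -57.1,14 -57.0,17 -56.6,18 -56.0,18 -55.4,18 -54.8,18 -54.2,18
30 -63.9,11 -63.3,11 -62.7,11 -62.1,11 -61.5,11 -60.9,11 -60.4,12 -59.8,11 -57.6,1 -57.3,3 -57.3,7 -57.3,11 -57.2,14 -57.2,18 -56.6,18 -55.9,17 -55.4,18 -54.8,18 -54.3,18
[0.15808103 1.80185356 0.06932555]
```

Emit:
move_arm(
  targets="0 0 0 0.05 0 0 4.8;0 0 0 0.1 0 0 4.8;0 0 0 0.15 0 0 4.8;0 0 0 0.2 0 0 4.8;0 0 0 0.25 0 0 4.8;0 0 0 0.3 0 0 4.8;0 0 0 0.35 0 0 4.8;0 0 0 0.35 0 0 4.8",
)

```text
t: 19.3
tool_pos: [0.5762, 0.1339, 0.0323]
orientation: [0.087, 3.093, -0.004]
force: [-5.7, -0.2, -3.5]
opening: 0.0507
finger_force: 30.0
```

```bash
python3 - <<'E'
from h import *
mst();prof();print(env.read_state()['wrist_torque'])
E
```

```text
mould XYZ mm [ 3.49 -0.07  0.66] euler zyx deg [ 0.05 -2.73 -0.08] F [-5.7 -0.2 -3.5] t 19.3 joints [-0.29  0.56  0.01  1.88  0.02  0.66  1.22]
slab pitch 0.6493324746094314 z top at -50 18.133922726131946
-30 -63.7,11 -63.1,11 -62.6,11 -61.9,11 -61.3,11 -60.7,11 -60.2,11 -59.6,11 -58.9,11 -58.9,15 -58.8,17 -58.3,18 -57.9,19 -57.1,18 -56.6,18 -55.9,18 -55.4,18 -54.8,18 -54.2,18
30 -63.8,11 -63.2,11 -62.6,11 -62.0,11 -61.4,11 -60.8,11 -60.2,11 -59.7,12 -59.2,12 -59.1,16 -58.9,18 -58.4,18 -57.8,18 -57.3,18 -56.6,18 -56.0,18 -55.4,18 -54.8,18 -54.2,18
[0.17475361 1.59864954 0.1325164 ]
```

Emit:
move_arm(
  targets="0 -0.005 0 0.03 0 0.05 4.8;0 -0.01 0 0.05 0 0.1 4.8;0 -0.01 0 0.05 0 0.1 4.8;0 -0.01 0 0.05 0 0.1 4.8;0 -0.01 0 0.05 0 0.05 5.5;0 -0.01 0 0.05 0 0 6.3;0 -0.01 0 0.05 0 0 6.8;0 -0.01 0 0.05 0 0 6.8",
)

```text
t: 20.15
tool_pos: [0.5791, 0.1339, 0.034]
orientation: [0.088, 3.077, -0.003]
force: [0.4, -1.1, -0.5]
opening: 0.0672
finger_force: 0.0
```

```bash
python3 - <<'E'
from h import *
mst();prof();s=env.read_state();print(s['opening'],s['finger_force'])
E
```

```text
mould XYZ mm [6.79 0.18 2.37] euler zyx deg [-0.01 -3.65  0.  ] F [ 0.4 -1.1 -0.5] t 20.15 joints [-0.3   0.55  0.01  1.88  0.02  0.65  1.21]
slab pitch -0.04812793843782107 z top at -50 17.226497586122846
-30 -63.5,11 -62.9,11 -62.3,11 -61.7,11 -61.1,11 -60.6,11 -60.0,11 -59.4,11 -59.1,13 -59.0,16 -58.5,17 -58.0,17 -57.4,17 -56.8,17 -56.3,17 -55.6,17 -55.1,17 -54.5,18
30 -63.5,11 -62.9,11 -62.3,11 -61.7,11 -61.2,11 -60.5,11 -59.9,11 -59.3,11 -59.2,14 -59.0,16 -58.5,17 -58.0,17 -57.3,17 -56.8,18 -56.3,18 -55.6,17 -55.0,17 -54.4,17
0.06779380475964879 0.0
```

The mould is home and flat: pitch ~0, top 16 mm above the floor, up against the fence. Now retract and check.

Emit:
move_arm(
  targets="0 0 0 0 0 -0.3 7.2;0 0 0 0 0 -1 7.2;0 0 0 0 0 -2.5 7.2;0 0 0 0 0 -5 7.2;0 0 0 0 0 -8 7.2;0 0 0 0 0 -11 7.2;0 0 0 0 0 -12.5 7.2;0 0 0 0 0 -12.5 7.2",
)

```text
t: 21.0
tool_pos: [0.572, 0.135, 0.1612]
orientation: [0.087, 3.074, -0.001]
force: [0.4, -0.0, -0.1]
opening: 0.0718
finger_force: 0.0
```

```bash
python3 - <<'E'
from h import *
mst();w,S=prof();im,_=grab_frame('scene')
k=(abs(S[...,0]+46)<9)&(abs(S[...,1])<40)&(S[...,2]<25);q=S[k];print(np.linalg.lstsq(np.c_[q[:,:2],np.ones(len(q))],q[:,2],rcond=None)[0])
save(np.hstack([cv2.resize(im[100:280,190:370],(400,400)),cv2.resize(w[0:300,130:430],(400,400))]),'c8.png')
E
```

```text
mould XYZ mm [ -0.35   0.86 129.63] euler zyx deg [ 0.01 -3.82  0.08] F [ 0.4 -0.  -0.1] t 21.0 joints [-0.3   0.36  0.01  1.83  0.02  0.89  1.21]
slab pitch 0.619259392187184 z top at -50 17.313731199356518
-30 -63.7,11 -62.7,11 -61.8,12 -60.8,11 -59.8,11 -58.8,11 -58.6,17 -57.6,17 -56.7,17 -55.7,17 -54.8,17
30 -63.7,12 -62.7,11 -61.8,11 -60.8,11 -59.8,11 -59.0,13 -58.5,16 -57.7,18 -56.7,17 -55.7,17 -54.7,17
[-1.05528917e-02 -1.07786753e-05  1.67916625e+01]
```

View pics/c8.png

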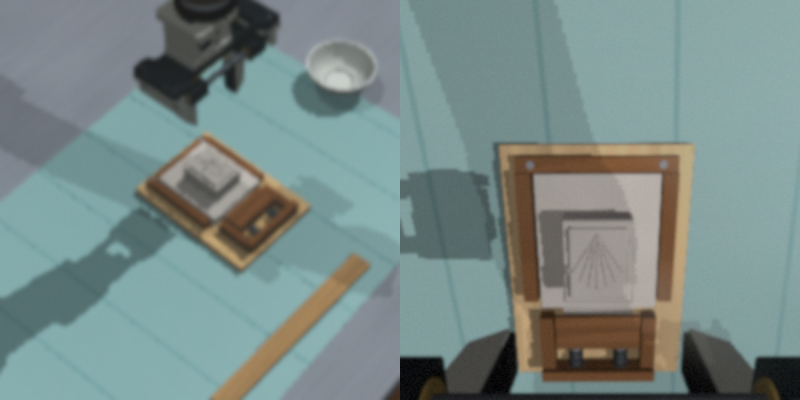

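The mould sits square in the pocket against the near fence with the keeper bearing on it, and the strip and dish are untouched. I'll do one flatness check against the fence tops.

```bash
python3 - <<'E'
from h import *
p=camera_params('wrist');w,dd=grab_frame('wrist');S=(R.from_euler('z',YAW).inv().apply((cloud(dd,p).reshape(-1,3)-SEAT))*1000)
def f(n,x0,x1,y0,y1,z0,z1):
    q=S[(S[:,0]>x0)&(S[:,0]<x1)&(abs(S[:,1])>y0)&(abs(S[:,1])<y1)&(S[:,2]>z0)&(S[:,2]<z1)]
    print(n,len(q),np.round(np.degrees(np.linalg.lstsq(np.c_[q[:,:2],np.ones(len(q))],q[:,2],rcond=None)[0][:2]),2),np.median(q[:,2]))
f('slab',-55,45,30,44,13,22);f('fences',-55,40,52,60,12,20);f('board',-80,90,64,73,-4,5);f('slab near',-55,-38,0,44,13,22);f('slab front',36,46,0,44,5,22)
E
```

```text
slab 2449 [-0.1   0.01] 17.26304004837826
fences 1332 [0.04 0.05] 15.167138584000327
board 2246 [0.09 0.06] 1.193153820895725
slab near 1492 [-0.31  0.02] 17.340978658620642
slab front 257 [1.87 0.06] 17.235452943620672
```

Flat: the slab lies 16.0–16.1 mm above the floor along its whole length. I'm handing it in.

```bash
python3 -c "
from station import env
print(env.sign_off())"
```

```text
the job is handed in; nothing more can be done
None
```

The mould is home in the case pocket, flat and square with the keeper bearing on it, and I handed the job in at about 21 s of the 48 s; the sign-off returned no verdict.

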